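# Refit the splined tee handle on the shut-off valve and open the valve

### The job

The tee handle of the filter's shut-off valve is lying on its side on the bench: stand it up on the bench on its socket end and let go of it, then take it again by its red bar. Turn it until its splines mesh with the valve stem, push it fully home so that the yellow sleeve goes right down, and turn the valve anticlockwise as far as it goes to open it. Leave the handle on the stem and everything else on the bench where it is.

Things in the scene. Friction and masses are not known exactly. Their poses are not given: they have to be found in the camera images.
- handle: Tee handle, 0.2 kg: square aluminium hub 48 x 48 mm, 60 mm long, red bar above it on a 12 mm neck. Origin: centre of the hub's open socket end. z runs from there along the hub to the bar; x runs along the bar; hub flats at x, y = +-24 mm. Starts lying on its -y flat (y up). Can stand on the socket end, 89 mm tall. The neck is 34 mm (x) by 14 mm (y).
- handle_bar (a point): Centre of the handle's red bar: 120 mm long (along x), 14 mm wide (y), 17 mm high (z); 80.5 mm from the socket end. Axes as handle.
- handle_socket (a point): Same point and axes as handle. The socket is 38 mm deep; six ribs (4 mm wide, inner ends 10.5 mm from the axis) leave six slots 60 degrees apart, one pair of them along the bar (x). They take the stem's teeth with 5 degrees of play either way and 1 mm sideways.
- stem_seat (a point): On the valve stem's upright axis, in the plane where the hub's open end rests when fully home, 85 mm above the bench. Turns with the stem; z up. Brass stem, six teeth 60 degrees apart, one along this x axis: 5 mm wide, out to 16.5 mm from the axis, z = 0 to 18 mm. The hub meshes when the x axes are 0, 60, 120.. degrees apart; unmeshed it rests on the teeth at z = 18 mm.
- stem_nose (a point): Top of the stem's round steel nose, 27 mm above stem_seat, axes as there. It rises above the teeth, 18 mm across, tapering over its last 7 mm to 10 mm, and centres the hub before the teeth meet.
- stem (a joint): Turn of the valve stem in rad, growing anticlockwise seen from above: starts between 0 and 0.35 (closed), 1.4 at the open stop. Stiff: about 0.2 N m; it stays where it is left.
- sleeve (a joint): Travel of the yellow plastic sleeve (ring, 46 mm outside, 37 mm inside) round the stem, in m: 0 = up, its top 12 mm above point stem_seat; 0.012 = right down, flush with it. It grips the stem: the hub must push it down with about 8 N, and it stays where it is left; the handle's own weight does not move it.
- valve: Plywood board 130 x 270 x 18 mm fixed on the bench, long along its y, with the brass valve in its middle (the stem axis passes through its origin at the centre of the underside), a blue filter bowl with black cap (64 mm across, 110 mm tall) at y = +100 mm and a gauge (44 mm across, 96 mm tall) at y = -108 mm. Does not move.
- wrench: Steel wrench lying on the bench; leave alone.
- screwdriver: Screwdriver lying on the bench; leave alone.
- coupling: Copper pipe coupling, ring 28 mm across and 30 mm tall; origin under its centre; leave alone.
- paint_can: Paint can with red label, 72 mm across, 90 mm tall; origin under its centre; leave alone.
- jar: Amber jar with brass lid, 60 mm across, 80 mm tall; origin under its centre; leave alone.
- tape_measure: Yellow tape measure case, 60 x 35 x 60 mm; origin under its centre; leave alone.
- pipe_cap: Brass pipe cap, 36 mm across, 26 mm tall; origin under its centre; leave alone.

How it is judged:
By the outcome, as a careful person would: the job done as asked, in the order asked, and still so for the second after the job is handed in, with the robot touching nothing.
It also fails if it takes over 54 s, if anything falls off the work surface, if the arm or the gripper's body presses on something with over 40 N, if the wrist force passes 120 N, or if a joint passes its speed limit or range.

### The arm

A 7-joint arm with a two-finger parallel gripper is mounted at the origin on the work surface. World frame = base frame: x ahead of the robot, y to its left, z up, the work surface at z = 0. Lengths are in m, angles in rad, forces in N, time in s.
With the tool pointing down it reaches from about 0.4 to 0.85 m from the base axis. Payload 10.4 kg.
Tool frame: the origin (TCP) lies between the finger pads; the fingertips stand 17 mm ahead of it and the grasp point (between the pads) lies 2 mm behind it; z points along the fingers, y is the line along which they close (so a half turn about z gives the same grasp; the last joint's range is limited). The gripper opens to 85 mm and grips with 20 to 120 N. Pads are 22 mm wide; open, the fingers measure 114 mm over their backs; the gripper's body (76 mm by 85 mm) begins 54 mm behind the grasp point. The pads swing forward as they close: fully open they stand 13 mm farther back than shut.
Start: joints at [1.189, 0.332, -0.065, 1.46, 0.022, 1.35, -0.088], TCP at [0.219, -0.585, 0.248] pointing down, gripper open.
Joint ranges: [-2.6, 2.6], [-0.5, 2.12], [-1.47, 1.34], [0.16, 2.42], [-1.27, 4.41], [0.06, 2.06], [-2.6, 2.6]. Speed limits (rad/s): [2.22, 2.22, 2.79, 2.79, 3.14, 3.14, 3.14].

### API

Orientations are given as a unit quaternion [x, y, z, w].
In Python, from workcell import readout, imaging, manip gives the robot as it stands. The module is installed in compiled form; this text tells all that it offers.
- The arm moves only by the shell command python3 -m crank 'ROWS' [OPENING] [FORCE]. ROWS is JSON, a list of rows, each a list of 4 numbers: the shift along the tool's x, y, z as a fraction of full scale, then the turn about the tool's z as a fraction of full scale. In form: [[x, y, z, yaw], ...]. A call has 1 to 5 rows; each row is the pose to reach, as a shift and turn from the pose commanded when the call began, along the tool's axes at that moment; what a row does not reach only later rows make up. Full scale, the value 1, is 400 mm for a shift and 60 degrees for a turn. A row lasts 1/12 s, in which the tool goes at most 41.7 mm and 7.16 degrees, less where a joint would pass 70% of its speed; a pose out of reach is approached as far as the arm can. A call with a number of a shift or a turn outside -1 to 1 is refused whole. A call with a gripper value outside its range is refused whole. OPENING is the gripper command: -1 is shut, 1 is fully open, values between are in proportion, set as the call begins (- or left out, the last holds). The fingers move at their own pace and stop on an object; FORCE is the grip in N (left out, the last holds). Time passes only in rows, so rows that repeat a pose let the fingers close. It gives the time, the measured TCP pose, the force, the opening and the grip force at its end, in the units of the state.
- readout.get_obs(): the state, without advancing time (a new reading comes with each control period).
- imaging.camera(name): name is "scene" or "top" or "wrist"; returns a dict with "color" (400x640x3 uint8, red, green, blue), "fx", "fy", "cx", "cy" (pixels), "rvec" (rotation vector, rad) and "tvec" (3), from world to camera coordinates, as OpenCV has them. Camera axes: x right, y down, z forward; pixel columns grow to the right and rows downward; lengths in m; the calibration is good to about 2 mm. A picture is of the moment at which its call begins. There is no depth.
- manip.hand_in(): hands the job in; it is judged then, once.
The state is a dict: "clock": time; "joint_pos": joint angles; "joint_velocities": joint speeds; "tau": joint torques, N m; "position": TCP position; "ee_rot": TCP orientation; "ft_force": force on the tool from outside, world axes, zero at the start; "torque": the same for the moment, N m; "grip_width": opening from 0.0 (shut) to 1.0 (fully open); "grasp_force": force on a finger pad.
Only numpy, scipy, OpenCV 4.12 (cv2) and the standard library are available. Lean on these libraries where they do the work, as an engineer would, in place of code of your own. Each camera call takes 0.05 s, during which the arm holds its last target. There are 200 camera calls.

## Working session

There is one attempt and no reset: what is moved stays moved. The work goes in short steps, Python scripts to look and compute and a shell command to move; the robot and the scene stay as the last step left them, time stands still between calls to the robot, and variables do not carry over. Pictures are saved under pics/ and viewed, at most 10 in all, crops included, and the job is handed in when it is done.

```bash
mkdir -p pics; cat > h.py <<'E'
import numpy as np, cv2
from scipy.spatial.transform import Rotation as R
from workcell import readout, imaging, manip
def snap(n,f=None):
    c=imaging.camera(n)
    if f: cv2.imwrite('pics/'+f,c['color'][:,:,::-1])
    return c
def ray(c,u,v):
    M=R.from_rotvec(np.ravel(c['rvec'])).as_matrix(); t=np.ravel(c['tvec'])
    return -M.T@t, M.T@np.array([(u-c['cx'])/c['fx'],(v-c['cy'])/c['fy'],1])
def onz(c,u,v,z):
    o,d=ray(c,u,v); return o+d*(z-o[2])/d[2]
def tri(a,b):
    A=np.zeros((3,3));q=np.zeros(3)
    for c,u,v in (a,b):
        o,d=ray(c,u,v); d=d/np.linalg.norm(d);P=np.eye(3)-np.outer(d,d);A+=P;q+=P@o
    return np.linalg.solve(A,q)
def proj(c,p):
    return cv2.projectPoints(np.array(p,float).reshape(-1,3),np.ravel(c['rvec']),np.ravel(c['tvec']),np.array([[c['fx'],0,c['cx']],[0,c['fy'],c['cy']],[0,0,1.]]),None)[0][:,0]
E
python3 - <<'E'
from h import *
for n in('scene','top'):
    c=snap(n,n+'0.png'); print(n,ray(c,320,200),c['fx'])
s=readout.get_obs(); print(s)
E
```

```text
scene (array([ 0.88347538, -0.52973879,  0.88952977]), array([-0.31051504,  0.54273825, -0.78040171])) 438.2498876887615
top (array([0.41318247, 0.02277876, 1.0976581 ]), array([ 0.16283897, -0.01238024, -0.98658333])) 504.44489079720927
{'clock': 0.1, 'joint_pos': array([ 1.18944793,  0.33279636, -0.064729  ,  1.46084819,  0.02158899,
        1.34985455, -0.08850798]), 'joint_velocities': array([ 0.00235032, -0.00128922, -0.00086847, -0.00468622, -0.00378714,
       -0.00109401, -0.00056849]), 'tau': array([ 2.12912848e-03, -6.26749563e+01,  4.94071841e-02, -3.92429709e+01,
        1.62119907e-02,  6.88395055e-03,  7.53087704e-06]), 'position': array([ 0.21935375, -0.58492568,  0.24760758]), 'ee_rot': array([ 9.83952141e-01,  1.78431549e-01, -1.24093717e-04, -5.92927352e-04]), 'ft_force': array([-0.23164563, -0.49246424,  0.64414413]), 'torque': array([-0.00720743, -0.02878896, -0.03147687]), 'grasp_force': 0.0, 'grip_width': 1.0000299354693045}
```

View pics/scene0.png

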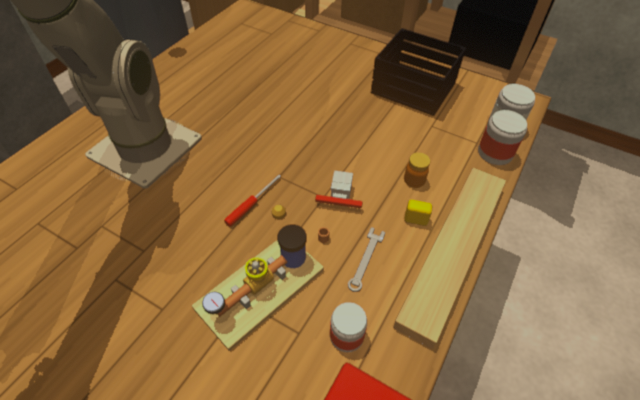

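View pics/top0.png

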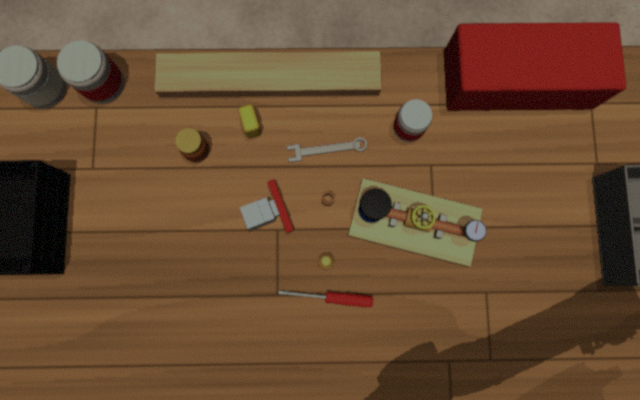

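Scene: handle hub at (342,184), red bar at (338,201), and the valve stem at (256,268). Top: hub at (258,213), bar at (281,206), stem at (423,217). Next I measure the handle and stem from both views.

```bash
cat > meas.py <<'E'
from h import *
def reg(c,kind,near):
    hsv=cv2.cvtColor(c['color'],cv2.COLOR_RGB2HSV);h,s,v=[hsv[...,i].astype(int) for i in range(3)]
    m={'red':((h<6)|(h>174))&(s>190)&(v>70),'grey':(s<70)&(v>90),'yel':(h>22)&(h<34)&(s>140)&(v>80)}[kind].astype(np.uint8)
    n,l,st,ce=cv2.connectedComponentsWithStats(m)
    k=1+np.argmin([np.hypot(*(ce[i]-near))+(1e3 if st[i,4]<60 else 0) for i in range(1,n)])
    return cv2.minAreaRect(np.argwhere(l==k)[:,::-1].astype(np.float32)), st[k], ce[k]
E
python3 - <<'E'
from meas import *
c={n:snap(n) for n in('scene','top')}
N={'red':{'scene':(338,201),'top':(281,206)},'grey':{'scene':(342,184),'top':(258,213)},'yel':{'scene':(256,268),'top':(423,217)}}
for k in N:
    r={n:reg(c[n],k,N[k][n]) for n in c}
    for n in c: print(k,n,np.round(r[n][2],1),r[n][1],np.round(cv2.boxPoints(r[n][0]),1).tolist())
    print(' tri',np.round(tri(*[(c[n],*r[n][2]) for n in c]),4))
    for z in ((.031,) if k=='red' else (.048,) if k=='grey' else (.1,)):
        for n in c: print(n,z,np.round([onz(c[n],*p,z)[:2] for p in cv2.boxPoints(r[n][0])],4).tolist(), np.round(onz(c[n],*r[n][2],z)[:2],4))
im=c['top']['color'];cv2.imwrite('pics/topc.png',np.hstack([cv2.resize(im[170:250,230:310],(400,400),interpolation=2),cv2.resize(im[177:257,383:463],(400,400),interpolation=2)])[:,:,::-1])
E
```

```text
red scene [338.4 200.2] [316 196  45  10 183] [[315.79998779296875, 199.10000610351562], [316.5, 194.5], [360.6000061035156, 200.8000030517578], [359.8999938964844, 205.39999389648438]]
red top [280.2 205.5] [269 180  24  52 317] [[267.20001220703125, 181.6999969482422], [273.8999938964844, 179.10000610351562], [293.0, 229.1999969482422], [286.3999938964844, 231.8000030517578]]
 tri [0.5794 0.0951 0.0246]
scene 0.031 [[0.5315, 0.0644], [0.5252, 0.0781], [0.6305, 0.1178], [0.6358, 0.1038]] [0.5818 0.0906]
top 0.031 [[0.6306, 0.1225], [0.636, 0.1082], [0.5271, 0.0675], [0.5218, 0.0817]] [0.5783 0.0946]
grey scene [341.5 181. ] [331 171  22  21 351] [[330.6000061035156, 188.8000030517578], [333.1000061035156, 170.3000030517578], [352.1000061035156, 172.89999389648438], [349.70001220703125, 191.39999389648438]]
grey top [258.6 212. ] [240 197  39  32 774] [[238.5, 207.10000610351562], [271.6000061035156, 194.60000610351562], [279.79998779296875, 216.5], [246.6999969482422, 228.89999389648438]]
 tri [0.563  0.1392 0.0457]
scene 0.048 [[0.5532, 0.1003], [0.5275, 0.1583], [0.5742, 0.1761], [0.5982, 0.1178]] [0.564  0.1375]
top 0.048 [[0.5735, 0.181], [0.5991, 0.1116], [0.5525, 0.0944], [0.5272, 0.1634]] [0.5625 0.1388]
yel scene [255.5 267.9] [244 257  24  22 266] [[244.0, 257.0], [267.0, 257.0], [267.0, 278.0], [244.0, 278.0]]
yel top [422.4 218.2] [411 206  25  24 205] [[408.20001220703125, 210.60000610351562], [429.79998779296875, 203.39999389648438], [436.8999938964844, 224.6999969482422], [415.29998779296875, 231.89999389648438]]
 tri [ 0.5405 -0.1966  0.0858]
scene 0.1 [[0.5111, -0.1936], [0.5522, -0.169], [0.5804, -0.2094], [0.5407, -0.2331]] [ 0.5469 -0.2022]
top 0.1 [[0.5542, -0.166], [0.5683, -0.21], [0.5251, -0.2221], [0.5113, -0.1784]] [ 0.5385 -0.1938]
```

View pics/topc.png

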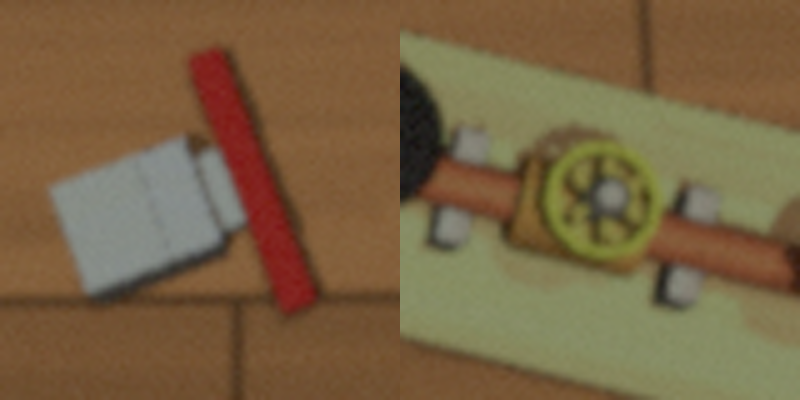

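Right: six dark gaps or spokes in the yellow sleeve round the grey nose at crop (610,193). Left: the handle lies with its bar at about 20.6° in world. My plan is to pinch the hub's x flats at the socket end with the fingertips, then drag it over its socket edge until it tips upright.

```bash
cat > go.py <<'E'
import sys
from h import *
# usage: go.py x y z angle_of_tool_y_deg(mod180)
s=readout.get_obs(); M=R.from_quat(s['ee_rot']).as_matrix(); p=s['position']
a=np.degrees(np.arctan2(M[1,1],M[0,1]))
print('t%.2f pos'%s['clock'],np.round(p,4),'ty %.2f'%a,'tilt',np.round(M[:2,2],3),'j7 %.2f'%s['joint_pos'][6],'F',np.round(s['ft_force'],1),'T',np.round(s['torque'],2),'grip %.3f %.1f'%(s['grip_width'],s['grasp_force']))
if len(sys.argv)>1:
    t=np.array(list(map(float,sys.argv[1:4]))); d=M.T@(t-p)
    w=float(sys.argv[4])-a; w=(w+90)%180-90
    print('rows units',np.round(d/.4,4),'yaw',round(-w/60,4),' rows needed',np.round(np.linalg.norm(d)/.0417,1))
E
python3 -m crank '[[0.36,-0.37,0,-0.1],[0.36,-0.37,0,-0.2],[0.36,-0.37,0,-0.3],[0.36,-0.37,0,-0.4],[0.36,-0.37,0,-0.5]]' 1 ; python3 go.py 0.553 0.163 0.15 20.6
```

```text
clock: 0.62
position: [0.3028, -0.3939, 0.2482]
ee_rot: [0.903, 0.429, -0.0, 0.0]
ft_force: [0.9, -0.2, -0.2]
grip_width: 1.001
grasp_force: 0.0
t0.62 pos [ 0.3028 -0.3939  0.2482] ty -39.13 tilt [-0. -0.] j7 0.13 F [ 0.9 -0.2 -0.2] T [-0.01 -0.09 -0.  ] grip 1.001 0.0
rows units [ 1.4747 -0.3935  0.2451] yaw -0.9955  rows needed 14.8
```

```bash
python3 -m crank '[[0.5,-0.135,0,-0.1],[0.5,-0.135,0,-0.2],[0.5,-0.135,0,-0.3],[0.5,-0.135,0,-0.4],[0.5,-0.135,0,-0.5]]' >/dev/null; python3 go.py 0.553 0.163 0.15 20.6
```

```text
t1.03 pos [ 0.388  -0.2052  0.2484] ty -9.14 tilt [ 0.    -0.001] j7 0.25 F [ 0.8 -1.6  1.2] T [-0.04 -0.03  0.01] grip 0.999 0.0
rows units [0.9744 0.2609 0.2456] yaw -0.4956  rows needed 10.0
```

```bash
python3 -m crank '[[0.5,0.135,0,-0.1],[0.5,0.135,0,-0.2],[0.5,0.135,0,-0.3],[0.5,0.135,0,-0.4],[0.5,0.135,0,-0.49]]' >/dev/null; python3 go.py 0.553 0.163 0.15 20.6
```

```text
t1.45 pos [ 0.4742 -0.0167  0.2486] ty 20.26 tilt [ 0.001 -0.   ] j7 0.28 F [ 1.3 -1.6 -0.5] T [-0.06 -0.08 -0.01] grip 0.999 0.0
rows units [0.3534 0.3404 0.2464] yaw -0.0056  rows needed 5.3
```

```bash
python3 -m crank '[[0.353,0.34,0.246,-0.005],[0.353,0.34,0.246,-0.005],[0.353,0.34,0.246,-0.005],[0.353,0.34,0.246,-0.005],[0.353,0.34,0.246,-0.005]]' >/dev/null;python3 -m crank '[[0.027,0.026,0.019,0],[0.027,0.026,0.019,0]]' >/dev/null; python3 go.py 0.553 0.163 0.05 20.6; python3 - <<'E'
from h import *
c=snap('wrist','w1.png')
M=R.from_rotvec(np.ravel(c['rvec'])).as_matrix(); print(-M.T@np.ravel(c['tvec']),c['fx'])
print(proj(c,[[.5504,.1703,.048],[.5787,.095,.031]]))
E
```

```text
t2.03 pos [0.5543 0.1693 0.1447] ty 20.57 tilt [-0.004  0.002] j7 -0.24 F [-1.5  0.3 -0.1] T [0.03 0.05 0.01] grip 0.991 0.0
rows units [-0.0145 -0.008   0.2368] yaw -0.0006  rows needed 2.3
[0.52504147 0.24548979 0.27030106] 353.77376518617217
[[312.21067308 210.02009178]
 [312.71867211 299.53312136]]
```

View pics/w1.png

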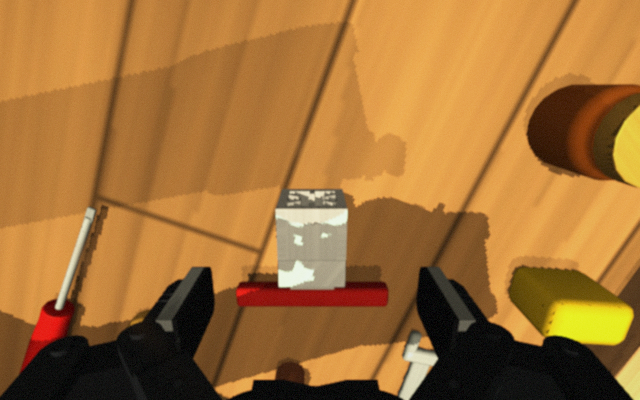

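```bash
python3 -m crank '[[-0.026,-0.026,0.15,0],[-0.026,-0.026,0.15,0],[-0.026,-0.026,0.15,0]]' >/dev/null; python3 go.py 0.553 0.163 0.047 20.6
```

```text
t2.33 pos [0.547  0.148  0.0836] ty 20.10 tilt [-0.006 -0.003] j7 -0.25 F [-0.4 -0.2  0.2] T [0.01 0.03 0.01] grip 0.997 0.0
rows units [0.0302 0.0276 0.0914] yaw -0.0083  rows needed 1.0
```

```bash
python3 -m crank '[[0.03,0.027,0.0,-0.008],[0.03,0.027,0.091,-0.008],[0.03,0.027,0.091,-0.008]]' >/dev/null; python3 go.py 0.553 0.163 0.047 20.6
```

```text
t2.58 pos [0.5541 0.1657 0.0485] ty 20.71 tilt [-0.003 -0.001] j7 -0.30 F [-1.6 -1.3 -1.1] T [-0.11  0.07 -0.01] grip 0.996 0.0
rows units [-0.0053 -0.005   0.0039] yaw 0.0018  rows needed 0.1
```

Now I close gently (20 N).

```bash
python3 -m crank '[[-0.005,-0.005,0.004,0],[-0.005,-0.005,0.004,0],[-0.005,-0.005,0.004,0],[-0.005,-0.005,0.004,0],[-0.005,-0.005,0.004,0]]' -1 25 >/dev/null; python3 -m crank '[[0,0,0,0],[0,0,0,0]]' >/dev/null; python3 go.py 0.553 0.163 0.047 20.6
```

```text
t3.17 pos [0.5552 0.1638 0.0514] ty 20.69 tilt [ 0.003 -0.   ] j7 -0.30 F [-1.4 -1.2  6.8] T [-0.48  0.43 -0.04] grip 0.554 24.9
rows units [ 0.0002 -0.0059  0.0111] yaw 0.0015  rows needed 0.1
```

```bash
python3 -m crank '[[0.008,0,0.003,0],[0.016,0,0.006,0],[0.025,0,0.01,0]]' ; python3 go.py; python3 - <<'E'
from h import *
c=snap('scene'); cv2.imwrite('pics/s2.png',cv2.resize(c['color'][140:240,280:400],(720,600),interpolation=2)[:,:,::-1])
E
```

```text
clock: 3.42
position: [0.5532, 0.1716, 0.0494]
ee_rot: [0.569, 0.822, 0.0, 0.003]
ft_force: [-5.1, -7.7, 29.4]
grip_width: 0.554
grasp_force: 27.9
t3.42 pos [0.5532 0.1716 0.0494] ty 20.58 tilt [ 0.005 -0.003] j7 -0.32 F [-5.1 -7.7 29.4] T [-2.25  1.53 -0.13] grip 0.554 27.9
```

View pics/s2.png

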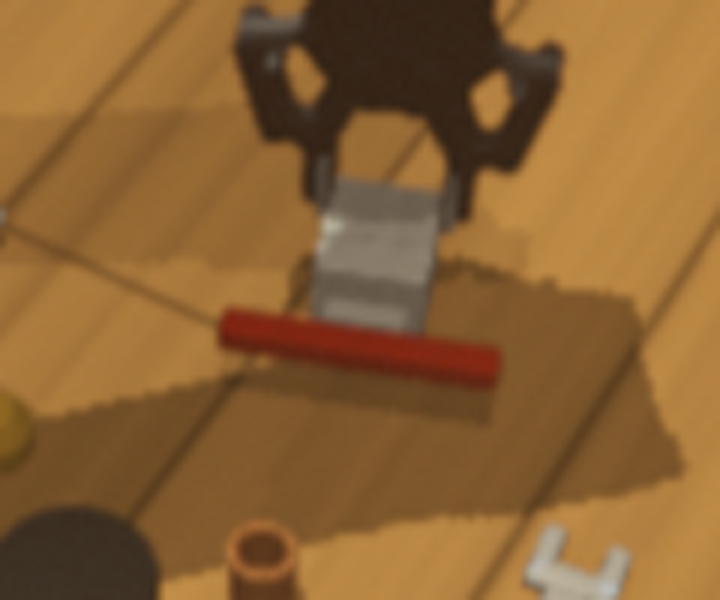

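The friction looks about 0.3 and the handle mostly slid. I'll check whether it tilted before regripping nearer the socket edge.

```bash
cat > bar.py <<'E'
from meas import *
def bar(guess):
    c={n:snap(n) for n in('scene','top')}
    r={n:reg(c[n],'red',proj(c[n],guess)[0]) for n in c}
    g=tri(*[(c[n],*r[n][2]) for n in c])
    E={}
    for n in c:
        b=cv2.boxPoints(r[n][0]); l=np.linalg.norm(b-np.roll(b,-1,0),axis=1)
        k=0 if l[0]<l[1] else 1
        E[n]=[(b[k]+b[(k+1)%4])/2,(b[(k+2)%4]+b[(k+3)%4])/2]
        o=[onz(c[n],*e,g[2])[0] for e in E[n]]
        if o[0]>o[1]: E[n]=E[n][::-1]
    e=[tri((c['scene'],*E['scene'][i]),(c['top'],*E['top'][i])) for i in(0,1)]
    print('bar c',np.round(g,4),'ends',np.round(e,4).tolist(),'ang %.1f'%np.degrees(np.arctan2(*(e[1]-e[0])[[1,0]])),{n:r[n][1].tolist() for n in r})
if __name__=='__main__':
    import sys; bar(list(map(float,sys.argv[1:4])))
E
python3 bar.py .575 .1 .027
```

```text
bar c [0.5744 0.0957 0.0449] ends [[0.5264, 0.0825, 0.0296], [0.618, 0.1092, 0.0556]] ang 16.3 {'scene': [318, 192, 32, 7, 90], 'top': [265, 179, 24, 51, 311]}
```

```bash
sed -i 's/(v>70)/(v>45)/; s/s>190/s>170/' meas.py; python3 bar.py .575 .1 .027
```

```text
bar c [0.5762 0.0973 0.0413] ends [[0.5252, 0.0811, 0.0343], [0.6209, 0.1108, 0.0508]] ang 17.2 {'scene': [318, 192, 34, 8, 96], 'top': [266, 179, 25, 52, 371]}
```

The bar has risen about 12–15 mm, so it is already rotating. I'll keep dragging.

```bash
python3 -m crank '[[0.01,0,0,0],[0.02,0,0.002,0],[0.03,0,0.005,0],[0.04,0,0.01,0]]' >/dev/null; python3 go.py;  python3 bar.py .575 .103 .04
```

```text
t4.00 pos [0.5471 0.1879 0.0443] ty 20.64 tilt [ 0.005 -0.001] j7 -0.35 F [-1.8 -1.9 13. ] T [-0.88  0.32  0.01] grip 0.554 26.8
bar c [0.496  0.0043 0.1212] ends [[0.454, -0.0084, 0.0536], [0.5332, 0.0173, 0.1801]] ang 17.9 {'scene': [225, 196, 32, 28, 258], 'top': [257, 179, 26, 54, 422]}
```

```bash
python3 - <<'E'
from meas import *
c=snap('scene');u,v=proj(c,[.572,.108,.05])[0].astype(int);print(u,v)
hsv=cv2.cvtColor(c['color'],cv2.COLOR_RGB2HSV);
for uu in(u-12,u,u+12): print([tuple(map(int,hsv[y,uu])) for y in range(v-10,v+14,2)])
E
```

```text
338 189
[(17, 166, 154), (12, 186, 137), (5, 221, 127), (6, 215, 115), (9, 203, 118), (17, 169, 164), (17, 165, 162), (16, 166, 138), (16, 168, 137), (15, 171, 106), (16, 169, 107), (16, 169, 128)]
[(16, 65, 122), (17, 61, 122), (7, 134, 116), (5, 221, 129), (6, 219, 114), (6, 170, 105), (15, 79, 107), (15, 163, 102), (15, 169, 101), (15, 172, 98), (15, 167, 96), (16, 169, 104)]
[(17, 62, 123), (17, 64, 124), (16, 64, 123), (6, 148, 117), (6, 219, 127), (6, 217, 114), (7, 167, 104), (15, 130, 108), (16, 168, 120), (15, 170, 114), (15, 170, 102), (16, 168, 103)]
```

```bash
sed -i "s/(h<6)/(h<10)/" meas.py; python3 bar.py .575 .106 .045
```

```text
bar c [0.5755 0.1154 0.0542] ends [[0.5192, 0.0944, 0.0547], [0.6301, 0.1358, 0.0555]] ang 20.5 {'scene': [318, 181, 47, 12, 264], 'top': [257, 179, 27, 54, 467]}
```

```bash
python3 -m crank '[[0.01,0,0.004,0],[0.02,0,0.008,0],[0.03,0,0.014,0],[0.036,0,0.02,0]]' >/dev/null; python3 go.py;  python3 bar.py .573 .128 .065
```

```text
t4.58 pos [0.5415 0.202  0.0356] ty 20.70 tilt [0.004 0.   ] j7 -0.38 F [ 0.3 -1.4  7.7] T [-0.34 -0.09 -0.06] grip 0.551 25.7
bar c [0.5693 0.1361 0.0704] ends [[0.5119, 0.1138, 0.0715], [0.6227, 0.1578, 0.0696]] ang 21.7 {'scene': [319, 171, 48, 11, 218], 'top': [246, 181, 27, 54, 460]}
```

```bash
python3 -m crank '[[0.008,0,0.006,0],[0.016,0,0.012,0],[0.024,0,0.02,0],[0.03,0,0.028,0]]' >/dev/null; python3 go.py;  python3 bar.py .565 .15 .078
```

```text
t5.02 pos [0.5366 0.2134 0.0231] ty 20.72 tilt [0.003 0.   ] j7 -0.41 F [ 1.4 -0.2  3.9] T [-0.32 -0.44  0.05] grip 0.555 25.5
bar c [0.5672 0.1619 0.0878] ends [[0.514, 0.1418, 0.0889], [0.6126, 0.1828, 0.0813]] ang 22.6 {'scene': [321, 160, 47, 12, 248], 'top': [232, 185, 23, 43, 275]}
```

```bash
python3 -m crank '[[0.01,0,0.004,0],[0.02,0,0.008,0],[0.03,0,0.012,0],[0.03,0,0.012,0]]' >/dev/null; python3 go.py;  python3 bar.py .565 .17 .085; python3 - <<'E'
from h import *
c=snap('scene'); cv2.imwrite('pics/s3.png',cv2.resize(c['color'][110:210,280:400],(720,600),interpolation=2)[:,:,::-1])
E
```

```text
t5.45 pos [0.5304 0.2251 0.0168] ty 20.80 tilt [-0.001 -0.   ] j7 -0.44 F [ 0.1 -1.4  2.9] T [-0.36 -0.06 -0.03] grip 0.556 26.0
bar c [0.5623 0.1783 0.0971] ends [[0.5166, 0.1581, 0.1043], [0.604, 0.1998, 0.0846]] ang 25.5 {'scene': [322, 153, 46, 12, 288], 'top': [224, 189, 18, 34, 211]}
```

View pics/s3.png

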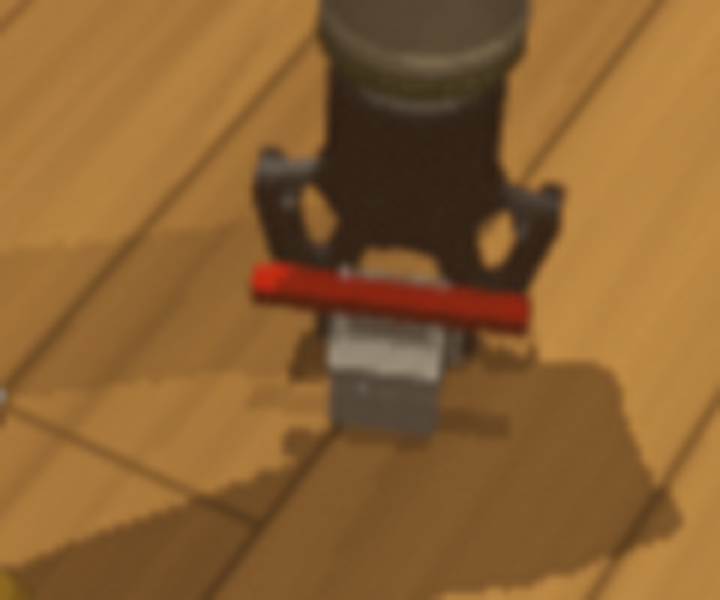

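The handle is tilted well up: bar centre near scene (345,159.5), front bottom edge near (344,182). I'll work out the tilt from those.

```bash
python3 - <<'E'
from meas import *
c=snap('scene'); E=onz(c,344,181.5,0.); r=reg(c,'red',(345,159)); print(E,r[2])
zd=np.array([.352,-.936,0]); x=np.array([.936,.352,0])
o,d=ray(c,*r[2]); t=(E-o)@x/(d@x); P=o+t*d
h,v=(P-E)@zd,P[2]; print('h,v',h,v,'len',np.hypot(h,v),'theta',np.degrees(np.arctan2(v,h)-np.arctan2(24,80.5)))
E
```

```text
[ 5.52409702e-01  1.77301910e-01 -1.11022302e-16] [344.56794425 159.06620209]
h,v 0.039256660438866324 0.1265153062290445 len 0.13246587522468328 theta 56.160065679057354
```

```bash
python3 - <<'E'
from meas import *
c=snap('scene'); E=onz(c,344,181.5,0.); r=reg(c,'red',(345,159))
zd=np.array([.352,-.936,0]);k=np.array([0,0,1.])
for th in range(35,95,5):
    a=np.radians(th); f=lambda z,y: E+zd*(z*np.cos(a)-(y+.024)*np.sin(a))+k*(z*np.sin(a)+(y+.024)*np.cos(a))
    print(th,np.round(proj(c,[f(.0805,0),f(.06,-.024),f(.0805,-.007)]),1).tolist(),r[2])
E
```

```text
35 [[342.5, 179.6], [342.1, 186.9], [342.2, 182.3]] [344.44014085 159.0528169 ]
40 [[342.9, 176.8], [342.3, 184.9], [342.6, 179.5]] [344.44014085 159.0528169 ]
45 [[343.4, 173.9], [342.6, 182.9], [343.0, 176.7]] [344.44014085 159.0528169 ]
50 [[343.8, 171.1], [342.9, 180.9], [343.4, 173.9]] [344.44014085 159.0528169 ]
55 [[344.2, 168.5], [343.2, 178.8], [343.8, 171.2]] [344.44014085 159.0528169 ]
60 [[344.7, 165.9], [343.5, 176.8], [344.3, 168.6]] [344.44014085 159.0528169 ]
65 [[345.1, 163.5], [343.8, 174.9], [344.7, 166.1]] [344.44014085 159.0528169 ]
70 [[345.5, 161.2], [344.1, 173.0], [345.1, 163.7]] [344.44014085 159.0528169 ]
75 [[345.9, 159.1], [344.4, 171.1], [345.5, 161.5]] [344.44014085 159.0528169 ]
80 [[346.3, 157.3], [344.7, 169.4], [345.9, 159.5]] [344.44014085 159.0528169 ]
85 [[346.6, 155.6], [345.0, 167.8], [346.3, 157.7]] [344.44014085 159.0528169 ]
90 [[347.0, 154.1], [345.3, 166.2], [346.6, 156.0]] [344.44014085 159.0528169 ]
```

```bash
python3 -m crank '[[0.008,0,0,0],[0.016,0,0.001,0],[0.02,0,0.002,0]]' >/dev/null; python3 go.py; python3 -m crank '[[0,0,0,0],[0,0,0,0],[0.01,0,0,0],[0.02,0,0,0],[0.03,0,0,0]]' 0.5 >/dev/null; python3 go.py;  python3 -m crank '[[0.04,0,0,0],[0.08,0,0,0],[0.13,0,0,0],[0.18,0,0,0],[0.25,0,0,0]]' 1 >/dev/null; python3 go.py;  python3 - <<'E'
from h import *
c=snap('scene'); cv2.imwrite('pics/s4.png',cv2.resize(c['color'][110:210,280:400],(720,600),interpolation=2)[:,:,::-1])
E
```

```text
t5.95 pos [0.5287 0.2317 0.0165] ty 20.73 tilt [ 0.001 -0.   ] j7 -0.46 F [ 0.7 -2.4  2.9] T [-0.78 -0.23  0.07] grip 0.553 26.0
t6.37 pos [0.5239 0.2435 0.0164] ty 20.75 tilt [-0.  0.] j7 -0.48 F [-0.5 -0.1  1.1] T [ 0.03  0.05 -0.03] grip 0.754 0.0
t6.78 pos [0.4891 0.3361 0.0162] ty 20.62 tilt [ 0.    -0.001] j7 -0.65 F [ 0.9 -0.  -0.4] T [-0.03 -0.04  0.02] grip 0.997 0.0
```

View pics/s4.png

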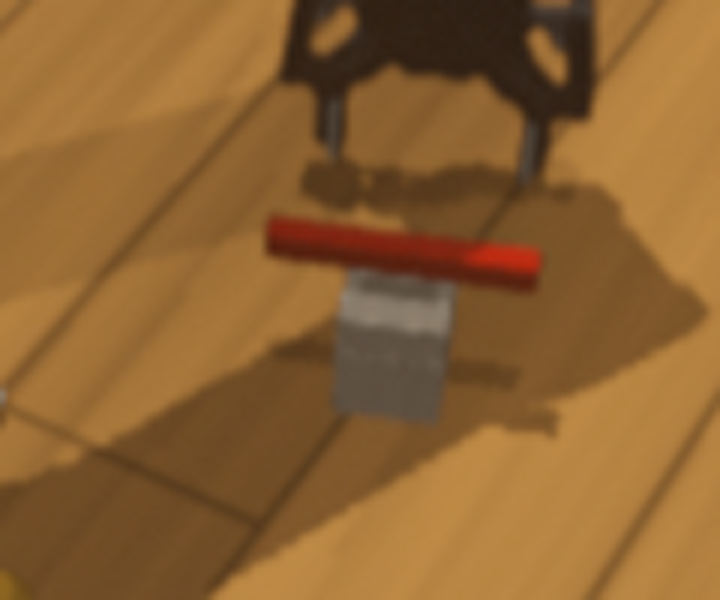

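The handle is standing, let go of, on its socket end (bar near scene (347,152)). Next I lift clear, yaw, and measure.

```bash
python3 -m crank '[[0,0,-0.1,0.1],[0,0,-0.2,0.2],[0,0,-0.3,0.3],[0,0,-0.4,0.4],[0,0,-0.5,0.5]]' >/dev/null; python3 go.py; python3 bar.py .55 .19 .085;  python3 - <<'E'
from meas import *
c=snap('top');im=c['color'];u,v=proj(c,[.54,-.195,.1])[0].astype(int);print(u,v)
o=cv2.resize(im[v-25:v+25,u-25:u+25],(500,500),interpolation=2);
cv2.imwrite('pics/t2.png',o[:,:,::-1]); print('crop origin',u-25,v-25)
E
```

```text
t7.25 pos [0.488  0.3369 0.2185] ty -9.49 tilt [-0.  0.] j7 -1.02 F [ 1.1  0.4 -0.3] T [ 0.   -0.04  0.01] grip 1.000 0.0
bar c [0.5397 0.2105 0.0778] ends [[0.4832, 0.189, 0.08], [0.5941, 0.23, 0.0796]] ang 20.3 {'scene': [325, 147, 45, 11, 262], 'top': [210, 194, 25, 57, 376]}
422 217
crop origin 397 192
```

View pics/t2.png

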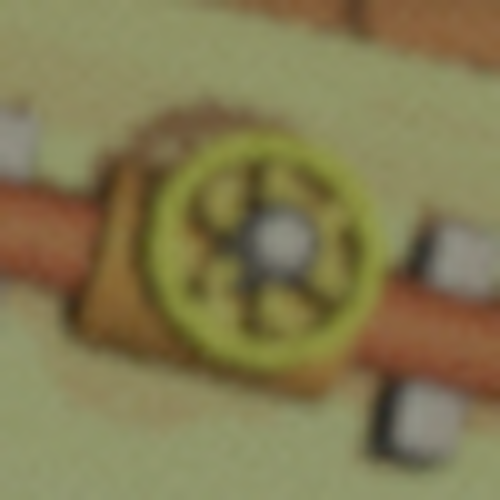

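The picture shows the stem nose at crop (283,240) inside the yellow ring. The teeth are too coarse to read here, so I'll use the wrist camera later. Now to the bar.

```bash
python3 go.py .539 .21 .2 -69.7; python3 -m crank '[[-0.1,0,0,0.1],[-0.2,0,0,0.2],[-0.2,0,0,0.3],[-0.2,0,0,0.4],[-0.2,0,0,0.5]]' >/dev/null; python3 go.py .539 .21 .16 -69.7
```

```text
t7.40 pos [0.4896 0.3381 0.2199] ty -9.25 tilt [0.005 0.003] j7 -1.02 F [-0.3  0.  -0.6] T [-0.    0.05  0.  ] grip 1.001 0.0
rows units [-0.2964  0.173   0.0496] yaw 1.0075  rows needed 3.3
t7.82 pos [0.4755 0.2564 0.215 ] ty -39.57 tilt [-0.001 -0.001] j7 -1.38 F [-0.3  0.2  0.1] T [ 0.05  0.03 -0.01] grip 1.000 0.0
rows units [0.012  0.1964 0.1375] yaw 0.5022  rows needed 2.3
```

```bash
python3 -m crank '[[0.006,0.1,0.07,0.1],[0.012,0.196,0.1,0.2],[0.012,0.196,0.1,0.3],[0.012,0.196,0.1,0.4],[0.012,0.196,0.1,0.5]]' >/dev/null; python3 go.py .539 .21 .084 -69.7
```

```text
t8.23 pos [0.5392 0.2107 0.174 ] ty -69.56 tilt [-0.003 -0.001] j7 -1.79 F [-1.   1.1  1. ] T [ 0.02  0.05 -0.04] grip 0.998 0.0
rows units [-0.0003  0.0015  0.225 ] yaw 0.0023  rows needed 2.2
```

```bash
python3 -m crank '[[0,0.001,0.08,0],[0,0.001,0.16,0],[0,0.001,0.224,0],[0,0.001,0.224,0]]' >/dev/null; python3 go.py .539 .21 .084 -69.7;  python3 -m crank '[[0,0,0,0],[0,0,0,0],[0,0,0,0],[0,0,0,0],[0,0,0,0]]' -1 60 >/dev/null;  python3 go.py .539 .21 .084 -69.7
```

```text
t8.57 pos [0.5359 0.2097 0.0803] ty -69.17 tilt [-0.01  -0.004] j7 -1.83 F [-0.9 -0.2 -1.4] T [-0.06  0.03  0.01] grip 0.999 0.0
rows units [ 0.0075  0.002  -0.0094] yaw 0.0089  rows needed 0.1
t8.98 pos [0.5404 0.2115 0.0881] ty -69.26 tilt [0.002 0.   ] j7 -1.83 F [-1.1  0.5  0.7] T [-0.01 -0.01  0.01] grip 0.301 0.0
rows units [-0.0048  0.0023  0.0102] yaw 0.0074  rows needed 0.1
```

```bash
python3 -m crank '[[-0.003,0,0.008,0],[-0.003,0,0.008,0],[-0.003,0,0.008,0]]' >/dev/null;  python3 go.py .539 .21 .084 -69.7; python3 -m crank '[[0,0,-0.05,0],[0,0,-0.12,0],[0,0,-0.22,0],[0,0,-0.32,0],[0,0,-0.36,0]]' - 80 >/dev/null;  python3 go.py .46 -.13 .23 -69.7
```

```text
t9.23 pos [0.5402 0.2104 0.0853] ty -69.31 tilt [ 0.004 -0.   ] j7 -1.83 F [ 0.2 -4.4 10.4] T [-0.64  0.01  0.05] grip 0.150 58.9
rows units [-0.0032 -0.0001  0.0033] yaw 0.0065  rows needed 0.0
t9.65 pos [0.5399 0.2117 0.2331] ty -69.25 tilt [0.006 0.002] j7 -1.77 F [ 1.3  0.3 -1.8] T [ 0.1  -0.12  0.03] grip 0.149 78.8
rows units [-0.4895  0.7282  0.0049] yaw 0.0075  rows needed 8.4
```

```bash
python3 -m crank '[[-0.03,0.05,0,0],[-0.08,0.13,0,0],[-0.13,0.21,0,0],[-0.18,0.29,0,0],[-0.23,0.37,0,0]]' >/dev/null; python3 -m crank '[[-0.05,0.08,0,0],[-0.1,0.16,0,0],[-0.15,0.24,0,0],[-0.2,0.32,0,0],[-0.24,0.39,0,0]]' >/dev/null; python3 go.py .456 -.226 .233 -69.7
```

```text
t10.48 pos [ 0.4691 -0.1426  0.2276] ty -69.34 tilt [-0.    -0.001] j7 -1.02 F [ 1.3 -0.8 -1.7] T [-0.02 -0.1  -0.02] grip 0.144 78.7
rows units [-0.1043  0.1835 -0.0134] yaw 0.006  rows needed 2.0
```

```bash
python3 -m crank '[[-0.06,0.1,0,0],[-0.1,0.17,0,0],[-0.1,0.17,0,0],[-0.1,0.17,0,0]]' >/dev/null; python3 go.py .456 -.226 .233 -69.7;  python3 - <<'E'
from h import *
import pickle
c=snap('wrist','w2.png'); pickle.dump(c,open('w2.pkl','wb')); print(proj(c,[.54,-.194,.103]))
E
```

```text
t10.82 pos [ 0.456  -0.2201  0.2273] ty -69.53 tilt [-0.001 -0.   ] j7 -0.87 F [-0.4  1.3 -1.9] T [ 0.11 -0.01 -0.03] grip 0.144 78.8
rows units [-0.0053  0.0139 -0.0144] yaw 0.0029  rows needed 0.2
[[325.34202556  69.61802489]]
```

View pics/w2.png

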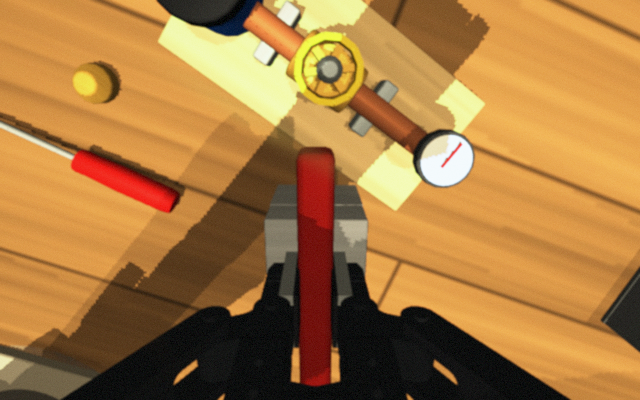

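The wrist view shows the ring centred near (329,68), with spokes visible. I'll locate its centre and read the tooth phase by polar sampling.

```bash
python3 - <<'E'
from meas import *
import pickle
w=pickle.load(open('w2.pkl','rb'))
def ringc(c,near):
    hsv=cv2.cvtColor(c['color'],cv2.COLOR_RGB2HSV);h,s,v=[hsv[...,i].astype(int) for i in range(3)]
    m=((h>21)&(h<34)&(s>150)&(v>85)).astype(np.uint8)
    n,l,st,ce=cv2.connectedComponentsWithStats(m); k=1+np.argmin([np.hypot(*(ce[i]-near))+(1e3 if st[i,4]<100 else 0) for i in range(1,n)])
    p=np.argwhere(l==k)[:,::-1].astype(np.float32); hull=cv2.convexHull(p); return cv2.fitEllipse(hull)
e={}
C={'wrist':w,'top':snap('top'),'scene':snap('scene')}
for n,g in (('wrist',(329,68)),('top',(422,218)),('scene',(256,267))):
    e[n]=ringc(C[n],g); print(n,np.round(e[n][0],1),np.round(e[n][1],1),onz(C[n],*e[n][0],.097))
for a,b in(('wrist','top'),('top','scene'),('wrist','scene')): print(a,b,np.round(tri((C[a],*e[a][0]),(C[b],*e[b][0])),4))
c0=onz(w,*e['wrist'][0],.096)[:2]
hsv=cv2.cvtColor(w['color'],cv2.COLOR_RGB2HSV).astype(np.float32); g=w['color'].astype(np.float32).mean(2)
A=np.radians(np.arange(0,360,5))
for r in(.0115,.0135,.0155):
    P=np.c_[c0[0]+r*np.cos(A),c0[1]+r*np.sin(A),np.full(len(A),.103)]; uv=proj(w,P).astype(np.float32)
    q=cv2.remap(g,uv[:,:1].copy(),uv[:,1:].copy(),1)[:,0]
    f=(q*np.exp(-6j*A)).mean(); print(r,'phase bright max at',np.degrees(np.angle(f))/6%60,abs(f)/q.std(),q.astype(int).tolist())
im=w['color'][28:108,289:369];cv2.imwrite('pics/w2c.png',cv2.resize(im,(600,600),interpolation=2)[:,:,::-1])
E
```

```text
wrist [327.7  68.2] [71.2 74.9] [ 0.54164835 -0.1952231   0.097     ]
top [248.4 118. ] [18.4 29.6] [0.75138529 0.15546415 0.097     ]
scene [256. 268.] [22. 23.] [ 0.54661895 -0.20084355  0.097     ]
wrist top [ 0.4411 -0.0805  1.1653]
top scene [ 0.6357 -0.0434  0.1965]
wrist scene [ 0.5419 -0.1957  0.0854]
0.0115 phase bright max at 48.293997852875265 0.2720871883854694 [145, 165, 193, 202, 200, 195, 177, 166, 171, 189, 196, 196, 196, 191, 160, 183, 199, 203, 208, 192, 167, 172, 190, 196, 195, 196, 193, 178, 175, 161, 133, 124, 118, 107, 132, 149, 149, 149, 151, 155, 164, 154, 117, 90, 87, 131, 152, 149, 151, 150, 164, 162, 157, 154, 151, 121, 136, 150, 153, 150, 154, 158, 166, 162, 168, 169, 169, 167, 156, 151, 150, 148]
0.0135 phase bright max at 44.74654331467809 0.2533354039965496 [157, 179, 192, 195, 193, 195, 192, 167, 148, 174, 196, 195, 195, 183, 153, 181, 188, 197, 201, 198, 196, 191, 191, 197, 197, 197, 184, 194, 209, 204, 175, 162, 153, 116, 126, 148, 148, 150, 159, 160, 160, 161, 147, 102, 80, 109, 148, 150, 150, 155, 164, 169, 167, 163, 163, 159, 139, 146, 153, 152, 153, 159, 151, 153, 157, 154, 151, 150, 149, 151, 150, 151]
0.0155 phase bright max at 0.6134467882024154 0.11327660610721445 [151, 126, 92, 82, 81, 87, 89, 75, 83, 121, 153, 163, 177, 158, 129, 143, 147, 162, 170, 174, 175, 162, 176, 189, 193, 189, 164, 176, 192, 186, 166, 152, 154, 121, 114, 150, 149, 150, 156, 154, 153, 150, 151, 136, 110, 101, 149, 149, 151, 149, 150, 146, 148, 144, 137, 140, 128, 142, 153, 153, 141, 108, 99, 102, 128, 149, 152, 145, 134, 141, 138, 142]
```

View pics/w2c.png

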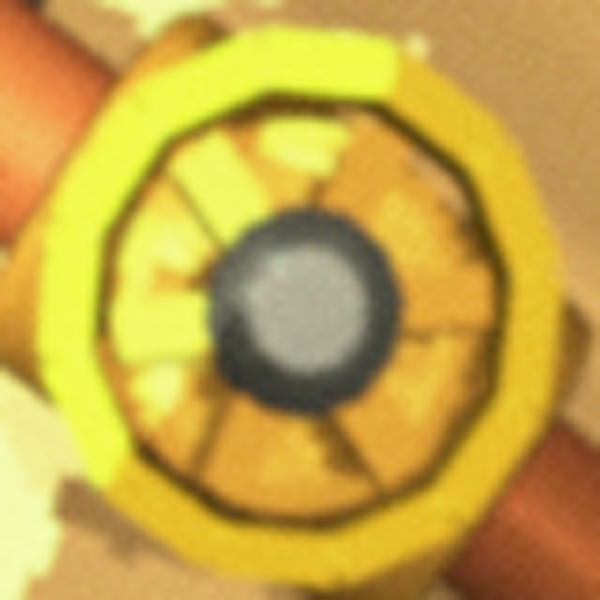

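The teeth show as bright rectangles about 5 mm wide at image angles of about 3°, 121° and 187°, which is a world phase of about 55° (mod 60). Next I fix the nose position.

```bash
python3 - <<'E'
from meas import *
import pickle
w=pickle.load(open('w2.pkl','rb')); C={'wrist':w,'top':snap('top'),'scene':snap('scene')}
uv={}
for n in C:
    c=C[n]; u,v=proj(c,[.5405,-.195,.112])[0]; h=cv2.cvtColor(c['color'],cv2.COLOR_RGB2HSV)
    R0=14 if n=='wrist' else 6; u0,v0=int(u)-R0,int(v)-R0; p=h[v0:v0+2*R0+1,u0:u0+2*R0+1]
    m=((p[...,1]<90)&(p[...,2]>(130 if n=='wrist' else 110))).astype(float)
    ys,xs=np.nonzero(m); uv[n]=(xs.mean()+u0,ys.mean()+v0); print(n,(round(u,1),round(v,1)),np.round(uv[n],1),len(xs),np.round(onz(c,*uv[n],.112),4))
for a,b in(('wrist','top'),('top','scene'),('wrist','scene')): print(a,b,np.round(tri((C[a],*uv[a]),(C[b],*uv[b])),4))
E
python3 go.py .5405 -.1945 .235 -95
```

```text
wrist (np.float64(327.5), np.float64(68.9)) [329.1  68.3] 221 [ 0.5412 -0.1958  0.112 ]
top (np.float64(424.3), np.float64(216.4)) [nan nan] 0 [nan nan nan]
scene (np.float64(254.5), np.float64(260.8)) [255.  262.9] 11 [ 0.5443 -0.1984  0.112 ]
wrist top [nan nan nan]
top scene [nan nan nan]
wrist scene [ 0.5416 -0.1959  0.1058]
t11.07 pos [ 0.4575 -0.2165  0.2276] ty -69.14 tilt [0. 0.] j7 -0.87 F [ 0.7 -0.7 -2.1] T [ 0.04 -0.02 -0.03] grip 0.146 78.8
rows units [ 0.2134  0.0224 -0.0184] yaw 0.4311  rows needed 2.1<stdin>:9: RuntimeWarning: Mean of empty slice.
  ret = ret.dtype.type(ret / rcount)
```

```bash
python3 -m crank '[[0.05,0.006,0,0.1],[0.12,0.015,0,0.2],[0.19,0.025,0,0.3],[0.216,0.027,0,0.4],[0.216,0.027,0,0.43]]' >/dev/null;python3 -m crank '[[0,0,0,0],[0,0,0,0]]' >/dev/null; python3 go.py .542 -.1957 .205 -95
```

```text
t11.65 pos [ 0.5418 -0.1966  0.2275] ty -94.91 tilt [-0. -0.] j7 -1.42 F [-0.3  0.  -2.6] T [-0.02  0.07  0.03] grip 0.143 78.7
rows units [ 0.0003 -0.0024  0.0563] yaw 0.0015  rows needed 0.5
```

```bash
python3 -m crank '[[0,-0.002,0.03,0],[0,-0.002,0.06,0],[0,-0.002,0.075,0],[0,-0.002,0.085,0],[0,-0.002,0.093,0]]' >/dev/null;python3 go.py .542 -.1957 .187 -95;python3 -m crank '[[0,0,0.005,0],[0,0,0.01,0],[0,0,0.01,0]]' >/dev/null; python3 go.py .542 -.1957 .18 -95
```

```text
t12.07 pos [ 0.5423 -0.1968  0.1903] ty -95.06 tilt [ 0.001 -0.   ] j7 -1.43 F [ 3.1 -0.5  4.2] T [-0.22 -0.74 -0.  ] grip 0.145 79.4
rows units [-0.0009 -0.0026  0.0083] yaw -0.001  rows needed 0.1
t12.32 pos [ 0.5429 -0.1968  0.1875] ty -95.06 tilt [ 0.003 -0.001] j7 -1.43 F [ 2.6 -1.3  3.4] T [-0.37 -0.97  0.01] grip 0.143 79.5
rows units [-0.0024 -0.0026  0.0187] yaw -0.001  rows needed 0.2
```

```bash
python3 -m crank '[[-0.001,0,0.006,0],[-0.002,0,0.012,0],[-0.002,0,0.018,0],[-0.002,0,0.018,0]]' >/dev/null; python3 go.py .542 -.1957 .17 -95
```

```text
t12.65 pos [ 0.5432 -0.1967  0.1809] ty -95.04 tilt [ 0.006 -0.001] j7 -1.43 F [ 7.2 -1.4  4.2] T [-0.38 -2.13  0.1 ] grip 0.143 79.8
rows units [-0.0034 -0.0023  0.0273] yaw -0.0007  rows needed 0.3
```

It has passed the tooth plane, so it is meshed. I'll relieve the side load and push down.

```bash
python3 -m crank '[[0.005,0,0.005,0],[0.005,0,0.012,0],[0.005,0,0.02,0],[0.005,0,0.028,0],[0.005,0,0.034,0]]' >/dev/null; python3 go.py .542 -.1957 .17 -95
```

```text
t13.07 pos [ 0.545  -0.1972  0.17  ] ty -95.08 tilt [ 0.006 -0.002] j7 -1.44 F [-10.8   2.1  47.3] T [0.91 2.54 0.01] grip 0.142 85.6
rows units [-0.0078 -0.0032 -0.0001] yaw -0.0013  rows needed 0.1
```

```bash
python3 -m crank '[[-0.003,0,-0.005,-0.05],[-0.003,0,-0.007,-0.13],[-0.003,0,-0.007,-0.22],[-0.003,0,-0.007,-0.31],[-0.003,0,-0.007,-0.4]]' >/dev/null; python3 go.py;  python3 -m crank '[[0,0,0,-0.09],[0,0,0,-0.18],[0,0,0,-0.27],[0,0,0,-0.36],[0,0,0,-0.45]]' >/dev/null; python3 go.py
```

```text
t13.48 pos [ 0.544  -0.1964  0.1704] ty -70.79 tilt [ 0.006 -0.001] j7 -1.03 F [5.8 0.8 8.1] T [ 0.26 -1.6  -0.25] grip 0.145 80.1
t13.90 pos [ 0.5436 -0.1957  0.1703] ty -43.77 tilt [0.004 0.   ] j7 -0.57 F [2.3 2.8 9.6] T [ 0.88 -0.77 -0.28] grip 0.141 80.5
```

```bash
python3 -m crank '[[0,0,0,-0.07],[0,0,0,-0.14],[0,0,0,-0.2]]' >/dev/null; python3 go.py;  python3 -m crank '[[0,0,0,-0.05],[0,0,0,-0.1]]' >/dev/null; python3 go.py
```

```text
t14.15 pos [ 0.5433 -0.1956  0.1703] ty -31.81 tilt [0.003 0.   ] j7 -0.37 F [ 1.4  3.4 10.3] T [ 0.97 -0.31 -0.22] grip 0.144 80.6
t14.32 pos [ 0.5431 -0.1955  0.1703] ty -25.88 tilt [0.003 0.001] j7 -0.27 F [ 0.2  3.5 11.3] T [ 1.05 -0.07 -0.29] grip 0.142 80.7
```

```bash
for i in 1 ; do python3 -m crank '[[0,0,0,-0.05],[0,0,0,-0.1],[0,0,0,-0.1]]' >/dev/null; python3 go.py;  done; python3 -m crank '[[0,0,0,-0.05],[0,0,0,-0.1],[0,0,0,-0.1]]' >/dev/null; python3 go.py
```

```text
t14.57 pos [ 0.5429 -0.1955  0.1703] ty -19.83 tilt [0.002 0.001] j7 -0.17 F [ 0.6  4.  12.2] T [ 1.07  0.09 -0.13] grip 0.145 80.7
t14.82 pos [ 0.5428 -0.1956  0.1703] ty -13.91 tilt [0.002 0.001] j7 -0.07 F [-0.3  4.  13.9] T [ 1.13  0.23 -0.86] grip 0.145 81.6
```

```bash
python3 -m crank '[[0,0,0,-0.03],[0,0,0,-0.06],[0,0,0,-0.06]]' >/dev/null; python3 go.py
```

```text
t15.07 pos [ 0.5428 -0.1958  0.1703] ty -10.47 tilt [0.002 0.001] j7 -0.01 F [-0.5  3.7 13.2] T [ 0.99  0.19 -1.75] grip 0.143 89.2
```

The torque climbed to 1.75 N m, so it is at the stop. Now I unwind slightly, release and retreat.

```bash
python3 -m crank '[[0,0,-0.003,0.03],[0,0,-0.003,0.05],[0,0,-0.003,0.05]]' >/dev/null; python3 go.py; python3 -m crank '[[0,0,0,0],[0,0,0,0],[0,0,0,0],[0,0,0,0],[0,0,0,0]]' 1 >/dev/null; python3 go.py; python3 -m crank '[[0,0,-0.03,0],[0,0,-0.08,0],[0,0,-0.15,0],[0,0,-0.23,0],[0,0,-0.32,0]]' >/dev/null; python3 go.py; python3 -m crank '[[-0.08,0,-0.03,0],[-0.16,0,-0.03,0],[-0.24,0,-0.03,0],[-0.32,0,-0.03,0],[-0.4,0,-0.03,0]]' >/dev/null; python3 go.py;  python3 bar.py .542 -.196 .165; python3 - <<'E'
from meas import *
for n in('scene','top'):
    c=snap(n); h=cv2.cvtColor(c['color'],cv2.COLOR_RGB2HSV); u,v=proj(c,[.541,-.196,.09])[0].astype(int)
    p=h[v-15:v+15,u-15:u+15]; print(n,'yellow px',int(((p[...,0]>23)&(p[...,0]<34)&(p[...,1]>150)&(p[...,2]>90)).sum()))
E
```

```text
t15.32 pos [ 0.5425 -0.1957  0.1704] ty -13.55 tilt [0.001 0.001] j7 -0.06 F [2.  4.3 6. ] T [ 1.04 -0.59 -0.97] grip 0.144 80.9
t15.73 pos [ 0.5415 -0.1967  0.1693] ty -13.46 tilt [-0.001 -0.   ] j7 -0.06 F [-0.1  0.2 -0.1] T [0.01 0.03 0.05] grip 0.843 0.0
t16.15 pos [ 0.5412 -0.1963  0.2992] ty -13.45 tilt [-0.001  0.   ] j7 -0.03 F [ 0.4 -0.9 -0.1] T [ 0.   -0.04  0.05] grip 1.003 0.0
t16.57 pos [ 0.504  -0.3535  0.3109] ty -13.45 tilt [ 0.001 -0.001] j7 0.24 F [ 0.6  0.3 -0. ] T [-0.01 -0.06 -0.02] grip 0.997 0.0
bar c [ 0.5418 -0.1989  0.1632] ends [[0.5226, -0.2537, 0.1622], [0.5628, -0.141, 0.1657]] ang 70.3 {'scene': [225, 230, 54, 39, 496], 'top': [401, 199, 63, 27, 453]}
scene yellow px 0
top yellow px 0
```

```bash
python3 -c "
from workcell import manip; print(manip.hand_in())"
```

```text
the job is handed in; nothing more can be done
None
```

I stood the handle up and let go, took it again by its red bar, meshed it and pushed it home (bar at 163 mm, about 165 mm expected). I turned the valve anticlockwise until the torque rose to 1.75 N m at the stop, and handed in at about 17 s; the sleeve was out of sight under the hub, so I judged it fully down from the bar height and push force.

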